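# Nest the sample cups and hold the specimen case open

### The arm

A 7-joint arm with a two-finger parallel gripper is mounted at the origin on the work surface. World frame = base frame: x ahead of the robot, y to its left, z up, the work surface at z = 0. Lengths are in m, angles in degrees, forces in N, time in s.
With the tool pointing down it reaches from about 0.425 to 0.875 m from the base axis. Payload 4.7 kg.
Tool frame: the origin (TCP) lies midway between the tips of the shut fingers; the grasp point (between the pads) lies 19 mm behind it; y points along the fingers, x is the direction in which the jaws open and shut, and the axes are right-handed (so a half turn about y gives the same grasp; the last joint's range is limited). The gripper opens to 87 mm and grips with 3 to 60 N. Pads are 19 mm wide; open, the fingers measure 117 mm over their backs; the gripper's body (75 mm by 190 mm) begins 51 mm behind the grasp point.
Start: joints at [-62.275, 18.392, -4.016, 83.108, 1.295, 78.541, -3.26], TCP at [0.294, 0.58, 0.223] pointing down, gripper open.
Joint ranges: [-163.93, 163.93], [-17.29, 119.83], [-79.2, 71.16], [3.27, 140.29], [-89.18, 269.18], [5.43, 117.66], [-154.24, 154.24]. Speed limits (degrees/s): [147.25, 147.25, 180, 180, 180, 180, 180].

### API

Orientations are given as [roll, pitch, yaw] about the fixed x, y, z axes, in that order (R = Rz(yaw) Ry(pitch) Rx(roll)).
In Python, from cell import env, vision gives the robot as it stands.
- The arm moves only by the tool play_rows, never from a script. Its argument "moves" is a list that holds one entry, the list of rows, each a list of 7 numbers: the turn, a rotation vector about the tool's x, y, z in rad, then the shift along the tool's x, y, z in m, then the opening, from 0 (shut) to 1 (fully open). In form: [[[wx, wy, wz, tx, ty, tz, grip], ...]]. A call has 1 to 10 rows; each row shifts and turns the pose as measured when the row begins, along the tool's axes as they then stand; what a row does not reach is not made up. A row lasts 1/10 s, in which the tool goes at most 50 mm and 8.59 degrees, less where a joint would pass 70% of its speed; a pose out of reach is approached as far as the arm can. A call is refused whole if a number of a shift passes 0.05 or a number of a turn 0.15, either way. A call with a gripper value outside its range is refused whole. The fingers move at their own pace and stop on an object; "newtons" is the grip in N (left out, the last holds). Time passes only in rows, so rows that do not move let the fingers close. It gives the time, the measured TCP pose, the force and the opening at its end, in the units of the state.
- env.get_obs(): the state, without advancing time (a new reading comes with each control period).
- vision.read_camera(name): name is "scene" or "top"; returns (picture, depth): 400x640x3 uint8, red, green, blue; 400x640 float32, m along the optical axis (not along the pixel's ray), 0 where there is no reading.
- vision.camera_params(name): a dict with "camera_matrix" (3x3 intrinsics, pixels), "distortion" ([k1, k2, p1, p2, k3] as OpenCV has them; the pictures are not rectified), "rvec" (rotation vector, rad) and "tvec" (3), from world to camera coordinates, as OpenCV has them. Camera axes: x right, y down, z forward; pixel columns grow to the right and rows downward; lengths in m; the calibration is good to about 2 mm. A picture is of the moment at which its call begins. camera_params takes no time and is no camera call.
- env.sign_off(): hands the job in, once; it reports no verdict.
Trained networks look in the newest picture that a camera, given by its name, has taken for a name from the list of things; names that differ only in an ending like _2 or _b are one class to them, and where a whole thing is asked for, a point or a joint stands for the part that bears it (a point fixed in the world has none). Each returns a list of dicts, best first, with "score" (0 to 1); they miss things now and then, are a little off and sometimes report something else, mostly with a low value. They report only what shows in the picture. A call takes as long as a camera call. They do not tell look-alikes from the thing itself.
- vision.look_for(camera, thing): "location" ([column, row] in pixels, amid what is visible of it).
- vision.trace(camera, thing): "region" (400x640 bool, what is visible of it) and "location" ([column, row] in pixels, amid what is visible of it).
The state is a dict: "time_s": time; "qpos": joint angles; "joint_velocities": joint speeds; "effort": joint torques, N m; "tool_pos": TCP position; "tool_rot": TCP orientation; "force": force on the tool from outside, world axes, zero at the start; "wrist_torque": the same for the moment, N m; "grip_width": finger opening in m.
Only numpy, scipy, OpenCV 4.12 (cv2) and the standard library are available. Lean on these libraries where they do the work, as an engineer would, in place of code of your own. Each camera call takes 0.05 s, during which the arm holds its last target. There are 200 camera calls.

### The job

Nest the three steel sample cups in size order: the largest upright on the table, the medium cup standing inside the largest, the smallest inside the medium. Then, so that I can put the stack away, use the gripper to lift the lid of the wooden specimen case and hold it open at 45 degrees; finish while still holding it there, because it falls shut if let go. Leave the blue tumbler and the fossil bone where they are.

Things in the scene. Friction and masses are not known exactly. Their poses are not given: they have to be found in the camera images.
- cup_large: Largest open steel cup, round, slightly tapered: outside diameter 82 mm at the foot, 94 mm at the rim, 52 mm high, wall 3 mm, floor 4 mm thick, 160 g. Loose, stands upright on the table. Origin: centre of its underside, z up.
- cup_medium: Medium open steel cup: outside diameter 60 mm at the foot, 68 mm at the rim, 66 mm high, wall 3 mm, floor 4 mm thick, 110 g. Loose, upright. Origin: centre of its underside, z up. Standing in the largest cup its rim is 18 mm above the largest cup's rim.
- cup_small: Smallest open steel cup: outside diameter 38 mm at the foot, 44 mm at the rim, 80 mm high, wall 3 mm, floor 4 mm thick, 70 g. Loose, upright. Origin: centre of its underside, z up. Standing in the medium cup its rim is 18 mm above the medium cup's rim.
- case: Plywood specimen case fixed to the table: 200 mm deep (its x), 280 mm wide (its y), 110 mm high without the lid, walls 7 mm. Origin: centre of its underside; its -x side (front) faces the robot, its +x side carries the lid hinge.
- tumbler: Blue drinking tumbler, bystander, 86 mm diameter, 172 mm high, loose. Origin: centre of its underside.
- bone: Brown fossil bone, bystander, about 80 x 48 x 28 mm, loose, lying on the table. Origin: centre of its underside.
- lid (a joint): Angle of the case's lid in rad: 0 = shut, growing as the front edge rises; 45 degrees = 0.785; stop at 1.35. The lid is a plywood board 200 x 280 x 8 mm, about 0.45 kg, on a free hinge without a spring: it falls shut from any angle. It starts shut.
- lid_hinge (a point): Point on the hinge line, in the middle of the case's far (+x) upper edge, 110 mm above the table. The hinge line runs along the case's y.
- lid_pull (a point): Centre of the lid's pull: steel rod, 16 mm diameter, 36 mm long, parallel to the hinge line, on a stem 12 mm wide and 6 mm thick; 36 mm in front of the middle of the lid's front edge. 236 mm from the hinge line and 4 mm above it when shut (114 mm above the table); swings with the lid. Can be pinched from above on its flat ends; fingers can turn about it. Below it is free space.
Not all that is in view belongs to the job. Leave any purple or turquoise look-alike of the cup_small alone.

How it is judged (in metres and radians):
On the way, in this order (a step that is already met when the one before it is completed fails the run):
1. the three cups stand nested, with the lid still shut (horizontal distance between cup_medium and cup_large below 0.016 m and z of cup_medium in the frame of cup_large below 0.008 m and horizontal distance between cup_small and cup_medium below 0.013 m and z of cup_small in the frame of cup_medium below 0.008 m and height (world z) of cup_large below 0.006 m and value of joint lid below 0.1 rad), for 0.2 s.
2. the gripper has lifted the lid (value of joint lid above 0.3 rad and contact force between lid and the fingers above 0.5 N), for 0.1 s.
At the end, for the whole second after the job is handed in: The lid is at 45 degrees (39 to 51), still, carried by the gripper's fingers alone, with no cup or bystander touching it. The largest cup stands upright on the table, the medium cup stands on its floor and the smallest cup on the medium cup's floor, all at rest (value of joint lid between 0.68 and 0.89 rad and velocity of joint lid between -0.1 and 0.1 rad/s and contact force between lid and the fingers above 0.5 N and contact force between lid and cup_large below 0.2 N and contact force between lid and cup_medium below 0.2 N and contact force between lid and cup_small below 0.2 N and contact force between lid and tumbler below 0.2 N and contact force between lid and bone below 0.2 N and horizontal distance between cup_medium and cup_large below 0.016 m and z of cup_medium in the frame of cup_large below 0.008 m and horizontal distance between cup_small and cup_medium below 0.013 m and z of cup_small in the frame of cup_medium below 0.008 m and height (world z) of cup_large below 0.006 m and angle between cup_large's own z axis and vertical below 0.1 rad and angle between each of cup_medium, cup_small's own z axis and vertical below 0.15 rad and linear speed of each of cup_large, cup_small below 0.02 m/s); the arm keeps its last pose, push and grip.
It fails at once if the tumbler is moved more than 30 mm or tipped (distance of tumbler from where it was at the start of the episode above 0.03 m or angle between tumbler's own z axis and vertical above 0.3 rad).
It fails at once if the fossil bone is moved more than 30 mm (distance of bone from where it was at the start of the episode above 0.03 m).
It also fails if it takes over 64 s, if anything falls off the work surface, if the arm or the gripper's body presses on something with over 40 N, if the wrist force passes 120 N, or if a joint passes its speed limit or range.

## Working session

There is one attempt and no reset: what is moved stays moved. The work goes in short steps, Python scripts to look and compute and a tool call to move; the robot and the scene stay as the last step left them, time stands still between calls to the robot, and variables do not carry over. Pictures are saved under pics/ and viewed, about 8 in all and at most 12, crops included, and the job is handed in when it is done.

Besides the shell and the picture viewer there is one more tool, called after ">>>" in YAML: its name, and indented under it one key for each argument. play_rows: Moves the arm, as the interface text tells. Its arguments: {"type":"object","properties":{"moves":{"type":"array","items":{"type":"array","items":{"type":"array","items":{"type":"number"}}}},"newtons":{"type":"number"}},"required":["moves"]}

```bash
ls; mkdir -p pics; cat > h.py <<'E'
import numpy as np, cv2
from cell import env, vision
from scipy.spatial.transform import Rotation as R
def cam(n):
    p=vision.camera_params(n); return [np.array(p[k],float) for k in("camera_matrix","distortion","rvec","tvec")]
def px2w(n,uv,d):
    K,D,r,t=cam(n); uv=np.array(uv,float).reshape(-1,1,2)
    q=cv2.undistortPoints(uv,K,D)[:,0]; P=np.c_[q,np.ones(len(q))]*np.array(d).reshape(-1,1)
    M=cv2.Rodrigues(r)[0]; return (P-t.ravel())@M
def cloud(n,dep,mask):
    v,u=np.nonzero(mask&(dep>0)); return px2w(n,np.c_[u,v],dep[v,u])
def proj(n,X):
    K,D,r,t=cam(n); return cv2.projectPoints(np.array(X,float).reshape(-1,1,3),r,t,K,D)[0][:,0]
E
python3 - <<'E'
from h import *
print(env.get_obs())
for n in("top","scene"):
    im,d=vision.read_camera(n); cv2.imwrite(f"pics/{n}0.png",im[:,:,::-1])
    np.savez(f"{n}0.npz",im=im,d=d)
    for th in("cup_large","cup_medium","cup_small","case","tumbler","bone","lid_pull"):
        for o in vision.trace(n,th):
            if o["score"]<.3: continue
            c=cloud(n,d,o["region"])
            if len(c): print(n,th,round(o["score"],2),np.round(o["location"]),c.min(0).round(3),c.max(0).round(3),np.median(c,0).round(3))
E
```

```text
pics
{'time_s': 0.0, 'qpos': array([-62.27495201,  18.43848758,  -4.01299731,  83.17570604,
         1.29401451,  78.5388172 ,  -3.25860837]), 'joint_velocities': array([ 0.0582481 ,  0.13013753,  0.11296089, -0.01807751, -0.00611345,
       -0.0292831 , -0.0994535 ]), 'effort': array([ 1.45057429e-04, -4.91286707e+01, -4.03881194e-01, -3.12531745e+01,
       -6.38139085e-02,  4.37336485e-02,  1.76155627e-04]), 'tool_pos': array([0.29407253, 0.57905895, 0.22146058]), 'tool_rot': array([-90.00553636,   0.10783554,  63.08350427]), 'force': array([ 0.32815344, -0.56729523, -0.4807115 ]), 'wrist_torque': array([-0.02180358, -0.03360607,  0.01481594]), 'grip_width': 0.0869388004893033}
top cup_large 0.67 [328. 246.] [ 0.415 -0.093 -0.004] [ 0.511 -0.001  0.055] [ 0.463 -0.049  0.005]
top cup_medium 0.93 [443. 229.] [ 0.455 -0.344 -0.001] [ 0.521 -0.28   0.069] [ 0.489 -0.322  0.026]
top cup_small 0.82 [387. 180.] [ 0.589 -0.231 -0.002] [ 0.634 -0.17   0.083] [ 0.613 -0.198  0.045]
top cup_small 0.58 [376. 141.] [ 0.677 -0.197 -0.004] [ 0.744 -0.145  0.085] [ 0.704 -0.169  0.048]
top cup_s
[... 747 characters left out ...]
.613 -0.193  0.054]
scene cup_small 0.78 [319. 278.] [ 0.678 -0.189  0.002] [ 0.721 -0.145  0.083] [ 0.698 -0.168  0.055]
scene cup_small 0.59 [243. 291.] [ 0.538 -0.3   -0.002] [ 0.619 -0.229  0.084] [ 0.594 -0.276  0.056]
scene case 0.83 [376. 132.] [ 0.414  0.096 -0.005] [0.725 0.537 0.127] [0.622 0.205 0.117]
scene tumbler 0.71 [256. 340.] [ 0.653 -0.402  0.003] [ 0.739 -0.317  0.176] [ 0.708 -0.367  0.17 ]
scene bone 0.93 [344. 232.] [ 0.636 -0.06  -0.004] [0.713 0.008 0.031] [ 0.673 -0.03   0.024]
scene bone 0.61 [281. 266.] [ 0.557 -0.214 -0.004] [ 0.633 -0.134  0.083] [ 0.612 -0.193  0.053]
scene lid_pull 0.91 [382. 116.] [ 0.436  0.099 -0.005] [0.722 0.511 0.127] [0.61  0.238 0.119]
```

```bash
python3 - <<'E'
from h import *
a=cv2.imread("pics/top0.png")[100:300,120:520]; cv2.imwrite("pics/top0c.png",cv2.resize(a,None,fx=2,fy=2,interpolation=cv2.INTER_CUBIC))
b=cv2.imread("pics/scene0.png"); cv2.imwrite("pics/scene0c.png",cv2.resize(b[60:400,140:600],None,fx=1.7,fy=1.7,interpolation=cv2.INTER_CUBIC))
E
```

```text
(no output)
```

View pics/top0c.png

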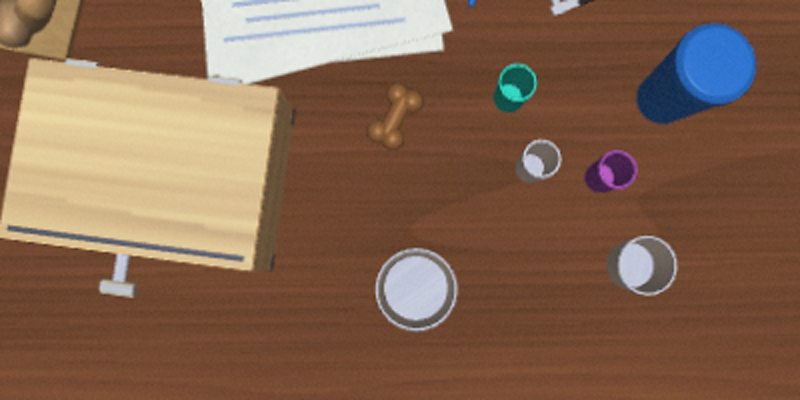

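View pics/scene0c.png

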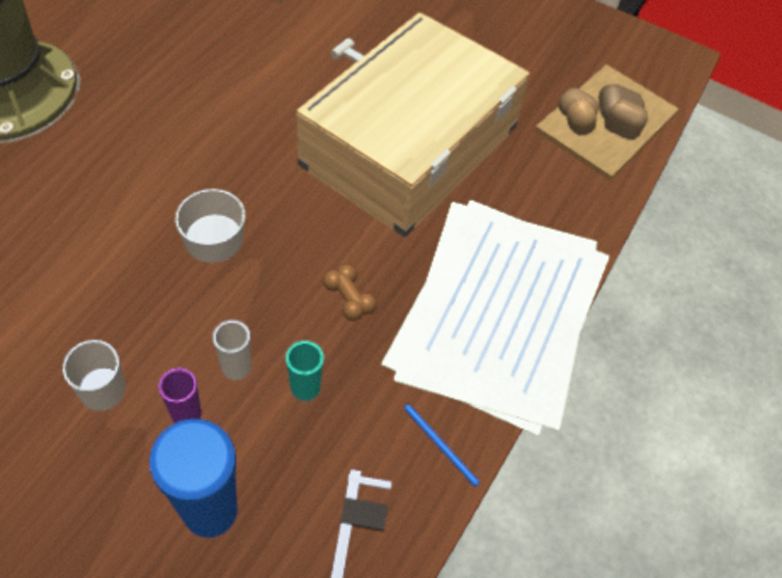

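Steel small cup is at top pixel (387,180). The look-alikes are turquoise (376,141) and purple (427,181), and the colours in the enlarged crop tell them apart. The large cup is at (328,246) and the medium at (443,229). The pull is near (178,244). Next I'll fit the centres.

```bash
cat >> h.py <<'E'
def rim(n,d,xy,h,ro,r=0.06):
    """centre of a rim at height h, outer radius ro, near xy, from depth"""
    from scipy.optimize import least_squares
    c=cloud(n,d,d>0); m=(np.hypot(*(c[:,:2]-xy).T)<r)&(abs(c[:,2]-h)<0.006); p=c[m,:2]
    s=least_squares(lambda q:np.hypot(*(p-q).T)-(ro-.0015),xy,loss="soft_l1",f_scale=.002)
    return s.x.round(4),len(p),float(np.sqrt(np.mean(s.fun**2)).round(4))
def mv(o,goal,yaw):
    """move from obs o to TCP goal with yaw, as tool-frame shift and turn about tool y (rad)"""
    T=R.from_euler("xyz",o["tool_rot"],degrees=True); G=R.from_euler("xyz",[-90,0,yaw],degrees=True)
    print("pos",o["tool_pos"].round(4),"rot",o["tool_rot"].round(1),"shift",T.inv().apply(np.array(goal)-o["tool_pos"]).round(4),"turn",(T.inv()*G).as_rotvec().round(3))
E
python3 - <<'E'
from h import *
for n in("top","scene"):
    d=np.load(n+"0.npz")["d"]
    print(n,"L",rim(n,d,(.463,-.047),.052,.047,.06),"M",rim(n,d,(.489,-.312),.066,.034,.05),"S",rim(n,d,(.612,-.193),.08,.022,.035))
    c=cloud(n,d,d>0)
    m=(c[:,2]>.105)&(c[:,2]<.13)&(c[:,1]>.08)&(c[:,1]<.5)&(c[:,0]>.4)&(c[:,0]<.76)
    rc=cv2.minAreaRect(np.float32(c[m&(c[:,2]>.112)][:,:2])*1000); print("lid+pull rect mm",rc)
    lid=c[m]; 
    # lid yaw: line through front dark edge = PCA-free: use contour of lid mask
    cx,cy=np.median(lid[:,0]),np.median(lid[:,1])
    best=None
    for a in np.radians(np.arange(-20,20,.25)):
        u=np.array([np.cos(a),np.sin(a)]);v=np.array([-u[1],u[0]])
        y=lid[:,:2]@v; w=np.percentile(y,99.8)-np.percentile(y,.2)
        if best is None or w<best[0]: best=(w,a,u,v)
    w,a,u,v=best; X=lid[:,:2]@u; Y=lid[:,:2]@v
    far=np.percentile(X,99.8); yc=(np.percentile(Y,.2)+np.percentile(Y,99.8))/2
    front=X<far-.215
    print(n,"yaw",np.degrees(a),"width",w,"far",far,"ycentre",yc,"xmin",X.min(),"npull",front.sum(), "pull mean", lid[front].mean(0), "hinge",u*far+v*yc,"pull pred",u*(far-.236)+v*yc)
    rod=X<far-.226
    print(" rod x range",X[rod].min(),X[rod].max(),"y",Y[rod].min(),Y[rod].max(), "mean",lid[rod].mean(0))
E
```

```text
top L (array([ 0.4649, -0.0488]), 198, 0.0012) M (array([ 0.4886, -0.3114]), 147, 0.0013) S (array([ 0.6105, -0.1915]), 92, 0.001)
lid+pull rect mm ((585.8309326171875, 254.30172729492188), (280.6981201171875, 249.48138427734375), 82.20101928710938)
top yaw -7.75 width 0.2783751621378615 far 0.6680399659409929 ycentre 0.33004611874078393 xmin 0.42144905892566675 npull 179 pull mean [0.47393081 0.26716113 0.11840078] hinge [0.70644505 0.23694563] pull pred [0.47260069 0.26877045]
 rod x range 0.42144905892566675 0.44192430452061626 y 0.3122261831276909 0.34686534205340647 mean [0.47102942 0.26747171 0.11884385]
scene L (array([ 0.4658, -0.0491]), 248, 0.0015) M (array([ 0.4897, -0.3116]), 208, 0.0012) S (array([ 0.6114, -0.1919]), 134, 0.0012)
lid+pull rect mm ((586.5872192382812, 253.36671447753906), (283.8319396972656, 247.97889709472656), 81.94664764404297)
scene yaw -8.5 width 0.27996459742882174 far 0.6657777067848308 ycentre 0.3367416801317318 xmin 0.41842405104485536 npull 124 pull mean [0.47607645 0.26492553 0.11830899] hinge [0.7082383  0.23463465] pull pred [0.47483056 0.26951767]
 rod x range 0.41842405104485536 0.43853264691385274 y 0.3150148425667758 0.3542940336461745 mean [0.47288602 0.26480277 0.11877285]
```

>>> play_rows:
  moves:
    - [[0, 0.076, 0, -0.004, 0, -0.049, 1], [0, 0.076, 0, -0.004, 0, -0.049, 1], [0, 0.076, 0, -0.004, 0, -0.049, 1], [0, 0.076, 0, -0.004, 0, -0.049, 1], [0, 0.076, 0, -0.004, 0, -0.049, 1], [0, 0.076, 0, -0.004, 0, -0.049, 1], [0, 0.076, 0, -0.004, 0, -0.049, 1], [0, 0.076, 0, -0.004, 0, -0.049, 1], [0, 0.076, 0, -0.004, 0, -0.049, 1], [0, 0.076, 0, -0.004, 0, -0.049, 1]]
  newtons: 20

```text
time_s: 1.8
tool_pos: [0.5942, 0.2081, 0.2197]
tool_rot: [-89.6, -0.0, 19.0]
force: [1.1, -0.3, -0.5]
grip_width: 0.0873
```

>>> play_rows:
  moves:
    - [[0, 0.078, 0, -0.006, 0, -0.049, 1], [0, 0.078, 0, -0.006, 0, -0.049, 1], [0, 0.078, 0, -0.006, 0, -0.049, 1], [0, 0.078, 0, -0.006, 0, -0.049, 1], [0, 0.078, 0, -0.006, 0, -0.049, 1], [0, 0.078, 0, -0.006, 0, -0.049, 1], [0, 0.078, 0, -0.006, 0, -0.049, 1], [0, 0.078, 0, -0.006, 0, -0.049, 1], [0, 0.078, 0, -0.006, 0, -0.049, 1], [0, 0.078, 0, -0.006, 0, -0.049, 1]]

```text
time_s: 2.8
tool_pos: [0.5216, -0.2731, 0.2174]
tool_rot: [-89.6, -0.2, -27.6]
force: [0.7, 0.4, -0.8]
grip_width: 0.0873
```

```bash
python3 -c "
from h import *
mv(env.get_obs(),(.489,-.3115,.10),-32)"
```

```text
pos [ 0.5216 -0.2731  0.2174] rot [-89.6  -0.2 -27.6] shift [-0.0114  0.117  -0.05  ] turn [-0.008  0.078  0.002]
```

>>> play_rows:
  moves:
    - [[-0.007, 0.04, 0, -0.004, 0.02, -0.025, 1], [0, 0.038, 0, -0.005, 0.03, -0.024, 1], [0, 0, 0, 0, 0.035, 0, 1], [0, 0, 0, 0, 0.03, 0, 1], [0, 0, 0, 0, 0, 0, 1]]

```text
time_s: 3.3
tool_pos: [0.4835, -0.3256, 0.1025]
tool_rot: [-90.1, -0.6, -33.3]
force: [-0.8, 0.2, -0.6]
grip_width: 0.0869
```

```bash
python3 -c "
from h import *
mv(env.get_obs(),(.489,-.3115,.051),-32)"
```

```text
pos [ 0.4835 -0.3256  0.1025] rot [-90.1  -0.6 -33.3] shift [-0.0037  0.0515  0.0149] turn [ 0.002 -0.024  0.011]
```

>>> play_rows:
  moves:
    - [[0, -0.02, 0.01, -0.003, 0, 0.012, 1], [0, 0, 0, 0, 0, 0.003, 1], [0, 0, 0, 0, 0, 0, 1]]

```text
time_s: 3.6
tool_pos: [0.4922, -0.3101, 0.1059]
tool_rot: [-90.0, -0.2, -32.0]
force: [0.3, -0.7, 0.3]
grip_width: 0.0866
```

```bash
python3 -c "
from h import *
mv(env.get_obs(),(.489,-.3115,.051),-32)"
```

```text
pos [ 0.4922 -0.3101  0.1059] rot [-90.   -0.2 -32. ] shift [-0.0022  0.0549 -0.0028] turn [ 0.    -0.     0.004]
```

>>> play_rows:
  moves:
    - [[0, 0, 0, -0.002, 0.02, -0.002, 1], [0, 0, 0, 0, 0.02, 0, 1], [0, 0, 0, 0, 0.01, 0, 1], [0, 0, 0, 0, 0.003, 0, 1], [0, 0, 0, 0, 0, 0, 1]]

```text
time_s: 4.1
tool_pos: [0.4968, -0.3108, 0.0586]
tool_rot: [-89.8, -0.9, -31.7]
force: [-0.3, 0.1, 0.6]
grip_width: 0.0868
```

```bash
python3 -c "
from h import *
mv(env.get_obs(),(.489,-.3115,.051),-32)"
```

```text
pos [ 0.4968 -0.3108  0.0586] rot [-89.8  -0.9 -31.7] shift [-0.0064  0.0075 -0.0047] turn [-0.003  0.006  0.016]
```

>>> play_rows:
  moves:
    - [[0, 0, 0.012, -0.006, 0.004, -0.004, 1], [0, 0, 0, 0, 0.003, 0, 1], [0, 0, 0, 0, 0, 0, 1], [0, 0, 0, 0, 0, 0, 1]]

```text
time_s: 4.5
tool_pos: [0.4904, -0.3121, 0.0534]
tool_rot: [-89.8, -0.4, -31.7]
force: [0.7, 0.3, -0.1]
grip_width: 0.087
```

```bash
python3 -c "
from h import *
mv(env.get_obs(),(.489,-.3115,.051),-32); vision.read_camera('top');mv(env.get_obs(),(.489,-.3115,.051),-32)"
```

```text
pos [ 0.4904 -0.3121  0.0534] rot [-89.8  -0.4 -31.7] shift [-0.0015  0.0024 -0.0002] turn [-0.003  0.006  0.007]
pos [ 0.4905 -0.3121  0.0534] rot [-89.8  -0.4 -31.7] shift [-0.0016  0.0024 -0.0003] turn [-0.003  0.006  0.007]
```

Well placed, so I'll close.

>>> play_rows:
  moves:
    - [[0, 0, 0.006, -0.001, 0.002, 0, 0.6], [0, 0, 0, 0, 0, 0, 0.6], [0, 0, 0, 0, 0, 0, 0.6], [0, 0, 0, 0, 0, 0, 0.6], [0, 0, 0, 0, 0, 0, 0.6], [0, 0, 0, 0, 0, 0, 0.6]]
  newtons: 20

```text
time_s: 5.15
tool_pos: [0.4898, -0.3115, 0.0515]
tool_rot: [-89.8, -0.0, -31.7]
force: [0.2, -0.4, -0.4]
grip_width: 0.0661
```

>>> play_rows:
  moves:
    - [[0, 0, 0, 0, -0.02, 0, 0.5], [0, 0, 0, 0, -0.04, 0, 0.5], [0, 0, 0, 0, -0.04, 0, 0.5], [0, 0, 0, 0, 0, 0, 0.5]]

```text
time_s: 5.55
tool_pos: [0.4878, -0.3109, 0.1523]
tool_rot: [-89.9, 0.3, -31.7]
force: [0.3, -0.9, -0.3]
grip_width: 0.0664
```

```bash
python3 -c "
from h import *
mv(env.get_obs(),(.465,-.049,.13),-32)"
```

```text
pos [ 0.4878 -0.3109  0.1523] rot [-89.9   0.3 -31.7] shift [-0.1568  0.0235  0.2109] turn [-0.002  0.006 -0.005]
```

>>> play_rows:
  moves:
    - [[0, 0, 0, -0.015, 0, 0.02, 0.5], [0, 0, 0, -0.027, 0, 0.037, 0.5], [0, 0, 0, -0.027, 0, 0.037, 0.5], [0, 0, 0, -0.027, 0, 0.037, 0.5], [0, 0, 0, -0.027, 0, 0.037, 0.5], [0, 0, 0, -0.014, 0, 0.017, 0.5], [0, 0, 0, 0, 0, 0, 0.5], [0, 0, 0, 0, 0, 0, 0.5]]

```text
time_s: 6.35
tool_pos: [0.465, -0.0746, 0.1489]
tool_rot: [-90.1, 0.3, -31.8]
force: [-0.0, 0.2, -1.5]
grip_width: 0.0661
```

```bash
python3 - <<'E'
from h import *
o=env.get_obs()
for n in("top","scene"):
    im,d=vision.read_camera(n); cv2.imwrite(f"pics/{n}1.png",im[:,:,::-1]); print(rim(n,d,(.465,-.049),.052,.047,.06))
    p=proj(n,[.465,-.049,.08])[0].astype(int); a=im[max(p[1]-70,0):p[1]+70,max(0,p[0]-80):p[0]+80]
    cv2.imwrite(f"pics/c1{n}.png",cv2.resize(a[:,:,::-1],(480,420),interpolation=cv2.INTER_CUBIC))
cv2.imwrite("pics/c1.png",np.hstack([cv2.imread(f"pics/c1{n}.png") for n in("top","scene")])[:, :800+160] )
mv(o,(.465,-.049,.13),-32)
E
python3 -c "
import cv2;a=cv2.imread('pics/c1.png');cv2.imwrite('pics/c1.png',cv2.resize(a,(800,350)))"
```

```text
(array([ 0.4647, -0.0493]), 30, 0.0009)
(array([ 0.4652, -0.0492]), 155, 0.0013)
pos [ 0.465  -0.0746  0.1489] rot [-90.1   0.3 -31.8] shift [-0.0134  0.0189  0.0217] turn [ 0.001  0.004 -0.005]
```

View pics/c1.png

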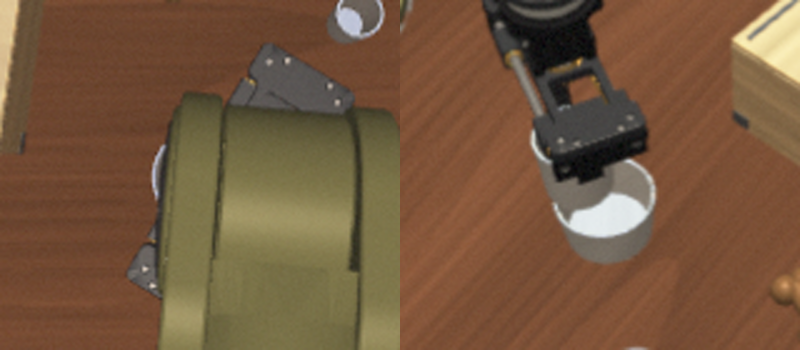

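The medium cup hangs upright over the near side of the large cup, about 25 mm short of its centre. I'll centre it before lowering.

>>> play_rows:
  moves:
    - [[0, 0, 0, -0.012, 0, 0.02, 0.5], [0, 0, 0, 0, 0, 0, 0.5], [0, 0, 0, 0, 0.02, 0, 0.5], [0, 0, 0, 0, 0, 0, 0.5]]

```text
time_s: 6.85
tool_pos: [0.4662, -0.0587, 0.1284]
tool_rot: [-90.2, 0.2, -32.6]
force: [-0.9, -0.5, -0.8]
grip_width: 0.0661
```

```bash
python3 -c "
from h import *
mv(env.get_obs(),(.465,-.049,.065),-32)"
```

```text
pos [ 0.4662 -0.0587  0.1284] rot [-90.2   0.2 -32.6] shift [-0.006   0.0634  0.0077] turn [ 0.003 -0.01  -0.004]
```

>>> play_rows:
  moves:
    - [[0.003, -0.01, 0, -0.006, 0.005, 0.008, 0.5], [0, 0, 0, 0, 0.01, 0, 0.5], [0, 0, 0, 0, 0, 0, 0.5], [0, 0, 0, 0, 0, 0, 0.5]]

```text
time_s: 7.25
tool_pos: [0.4663, -0.051, 0.1135]
tool_rot: [-90.0, 0.1, -32.2]
force: [-0.7, -0.4, -0.8]
grip_width: 0.0662
```

```bash
python3 -c "
from h import *
mv(env.get_obs(),(.465,-.049,.065),-32)"
```

```text
pos [ 0.4663 -0.051   0.1135] rot [-90.    0.1 -32.2] shift [-0.0021  0.0485  0.001 ] turn [ 0.    -0.004 -0.002]
```

>>> play_rows:
  moves:
    - [[0, 0, 0, -0.002, 0.02, 0.001, 0.5], [0, 0, 0, 0, 0.02, 0, 0.5], [0, 0, 0, 0, 0.006, 0, 0.5], [0, 0, 0, 0, 0.003, 0, 0.5], [0, 0, 0, 0, 0, 0, 0.5]]

```text
time_s: 7.75
tool_pos: [0.4676, -0.0495, 0.0658]
tool_rot: [-89.8, -0.1, -32.3]
force: [-0.9, -0.0, -0.7]
grip_width: 0.066
```

```bash
python3 -c "
from h import *
mv(env.get_obs(),(.465,-.049,.056),-32)"
```

```text
pos [ 0.4676 -0.0495  0.0658] rot [-89.8  -0.1 -32.3] shift [-0.0025  0.0098 -0.0009] turn [-0.003 -0.004  0.002]
```

>>> play_rows:
  moves:
    - [[0, 0, 0, -0.002, 0.005, -0.001, 0.5], [0, 0, 0, 0, 0.003, 0, 0.5], [0, 0, 0, 0, 0.002, 0, 0.5], [0, 0, 0, 0, 0, 0, 0.5]]

```text
time_s: 8.15
tool_pos: [0.4669, -0.0493, 0.0571]
tool_rot: [-89.7, -0.3, -32.3]
force: [-0.1, 0.2, -1.5]
grip_width: 0.0658
```

>>> play_rows:
  moves:
    - [[0, 0, 0, 0, 0.0015, 0, 0.5], [0, 0, 0, 0, 0, 0, 0.8], [0, 0, 0, 0, 0, 0, 0.95], [0, 0, 0, 0, 0, 0, 1], [0, 0, 0, 0, -0.02, 0, 1], [0, 0, 0, 0, -0.04, 0, 1], [0, 0, 0, 0, -0.04, 0, 1], [0, 0, 0, 0, -0.01, 0, 1]]

```text
time_s: 8.95
tool_pos: [0.465, -0.0497, 0.168]
tool_rot: [-89.9, -0.1, -32.3]
force: [1.2, -0.2, -0.5]
grip_width: 0.0869
```

```bash
python3 -c "
from h import *
mv(env.get_obs(),(.611,-.1917,.16),-41)
im,d=vision.read_camera('scene')
print('M',rim('scene',d,np.array([.465,-.049]),.070,.034,.05),'L',rim('scene',d,np.array([.465,-.049]),.052,.047,.06))
"
```

```text
pos [ 0.465  -0.0497  0.168 ] rot [-89.9  -0.1 -32.3] shift [ 0.1993  0.0085 -0.0421] turn [-0.002  0.152  0.002]
M (array([ 0.4678, -0.0497]), 173, 0.0014) L (array([ 0.4658, -0.0488]), 349, 0.0102)
```

>>> play_rows:
  moves:
    - [[0, 0.03, 0, 0.025, 0, -0.005, 1], [0, 0.03, 0, 0.045, 0, -0.008, 1], [0, 0.03, 0, 0.045, 0, -0.007, 1], [0, 0.03, 0, 0.045, 0, -0.005, 1], [0, 0.03, 0, 0.025, 0, -0.003, 1], [0, 0, 0, 0, 0, 0, 1], [0, 0, 0, 0, 0, 0, 1]]

```text
time_s: 9.7
tool_pos: [0.6007, -0.1822, 0.1593]
tool_rot: [-90.1, 0.3, -40.9]
force: [-0.3, -0.9, -1.4]
grip_width: 0.0866
```

```bash
python3 -c "
from h import *
mv(env.get_obs(),(.611,-.1917,.13),-41)"
```

```text
pos [ 0.6007 -0.1822  0.1593] rot [-90.1   0.3 -40.9] shift [ 0.0142  0.0292 -0.0004] turn [ 0.002  0.003 -0.005]
```

>>> play_rows:
  moves:
    - [[0, 0, 0, 0.014, 0.01, 0, 1], [0, 0, 0, 0, 0.03, 0, 1], [0, 0, 0, 0, 0.01, 0, 1], [0, 0, 0, 0, 0, 0, 0.9], [0, 0, 0, 0, 0, 0, 0.85]]

```text
time_s: 10.2
tool_pos: [0.6082, -0.1862, 0.1063]
tool_rot: [-90.0, 0.6, -40.6]
force: [0.6, -0.4, 0.5]
grip_width: 0.0786
```

```bash
python3 -c "
from h import *
mv(env.get_obs(),(.611,-.1917,.066),-41)"
```

```text
pos [ 0.6082 -0.1862  0.1063] rot [-90.    0.6 -40.6] shift [ 0.0061  0.0402 -0.0023] turn [ 0.     0.008 -0.011]
```

>>> play_rows:
  moves:
    - [[0, 0.008, -0.01, 0.006, 0.01, -0.002, 0.85], [0, 0, 0, 0, 0.015, 0, 0.85], [0, 0, 0, 0, 0.008, 0, 0.85], [0, 0, 0, 0, 0.003, 0, 0.85], [0, 0, 0, 0, 0, 0, 0.85]]

```text
time_s: 10.7
tool_pos: [0.6129, -0.1914, 0.0698]
tool_rot: [-89.9, -0.2, -41.0]
force: [-0.4, 1.3, 0.1]
grip_width: 0.0739
```

```bash
python3 -c "
from h import *
mv(env.get_obs(),(.611,-.1917,.066),-41)"
```

```text
pos [ 0.6129 -0.1914  0.0698] rot [-89.9  -0.2 -41. ] shift [-0.0013  0.0038 -0.0015] turn [-0.002  0.     0.003]
```

>>> play_rows:
  moves:
    - [[0, 0, 0, -0.001, 0.003, -0.001, 0.8], [0, 0, 0, 0, 0, 0, 0.6], [0, 0, 0, 0, 0, 0, 0.3], [0, 0, 0, 0, 0, 0, 0.3], [0, 0, 0, 0, 0, 0, 0.3], [0, 0, 0, 0, 0, 0, 0.3], [0, 0, 0, 0, 0, 0, 0.3], [0, 0, 0, 0, 0, 0, 0.3]]

```text
time_s: 11.5
tool_pos: [0.6121, -0.1918, 0.0676]
tool_rot: [-89.8, -0.3, -41.0]
force: [0.1, 0.3, -1.3]
grip_width: 0.0431
```

>>> play_rows:
  moves:
    - [[0, 0, 0, 0, -0.02, 0, 0.3], [0, 0, 0, 0, -0.04, 0, 0.3], [0, 0, 0, 0, -0.04, 0, 0.3], [0, 0, 0, 0, 0, 0, 0.3]]

```text
time_s: 11.9
tool_pos: [0.6101, -0.1914, 0.1687]
tool_rot: [-90.0, -0.0, -41.0]
force: [-0.1, -0.6, -0.4]
grip_width: 0.0431
```

```bash
python3 -c "
from h import *
mv(env.get_obs(),(.4668,-.0494,.16),-41)"
```

```text
pos [ 0.6101 -0.1914  0.1687] rot [-90.  -0. -41.] shift [-0.2013  0.0086  0.0131] turn [-0. -0.  0.]
```

>>> play_rows:
  moves:
    - [[0, 0, 0, -0.025, 0, 0.003, 0.3], [0, 0, 0, -0.045, 0, 0.003, 0.3], [0, 0, 0, -0.045, 0, 0.003, 0.3], [0, 0, 0, -0.045, 0, 0.003, 0.3], [0, 0, 0, -0.025, 0, 0.002, 0.3], [0, 0, 0, 0, 0, 0, 0.3], [0, 0, 0, 0, 0, 0, 0.3]]

```text
time_s: 12.6
tool_pos: [0.4739, -0.0558, 0.1647]
tool_rot: [-90.1, -0.1, -41.0]
force: [-0.2, -0.1, -0.6]
grip_width: 0.0432
```

```bash
python3 -c "
from h import *
mv(env.get_obs(),(.4668,-.0494,.15),-41)"
```

```text
pos [ 0.4739 -0.0558  0.1647] rot [-90.1  -0.1 -41. ] shift [-0.0095  0.0147  0.0002] turn [0.002 0.    0.001]
```

>>> play_rows:
  moves:
    - [[0, 0, 0, -0.009, 0, 0, 0.3], [0, 0, 0, 0, 0.01, 0, 0.3], [0, 0, 0, 0, 0, 0, 0.3], [0, 0, 0, 0, 0, 0, 0.3]]

```text
time_s: 13.0
tool_pos: [0.4678, -0.0523, 0.1531]
tool_rot: [-90.2, -0.1, -41.3]
force: [-0.5, 0.0, -0.2]
grip_width: 0.0432
```

```bash
python3 - <<'E'
from h import *
o=env.get_obs(); mv(o,(.4668,-.0494,.085),-41)
im,d=vision.read_camera("scene")
print('M',rim('scene',d,np.array([.467,-.049]),.070,.034,.05),'S',rim('scene',d,o["tool_pos"][:2],o["tool_pos"][2]+.0124,.022,.03))
p=proj("scene",[.465,-.049,.1])[0].astype(int); a=im[max(p[1]-75,0):p[1]+75,p[0]-100:p[0]+100]
cv2.imwrite("pics/c2.png",cv2.resize(a[:,:,::-1],None,fx=4,fy=4,interpolation=cv2.INTER_CUBIC))
E
```

```text
pos [ 0.4678 -0.0523  0.1531] rot [-90.2  -0.1 -41.3] shift [-0.0028  0.0681  0.0018] turn [ 0.004 -0.005  0.002]
M (array([ 0.4676, -0.0498]), 131, 0.0014) S (array([ 0.4678, -0.0523]), 0, nan)
  return _methods._mean(a, axis=axis, dtype=dtype,
  ret = ret.dtype.type(ret / rcount)
```

View pics/c2.png

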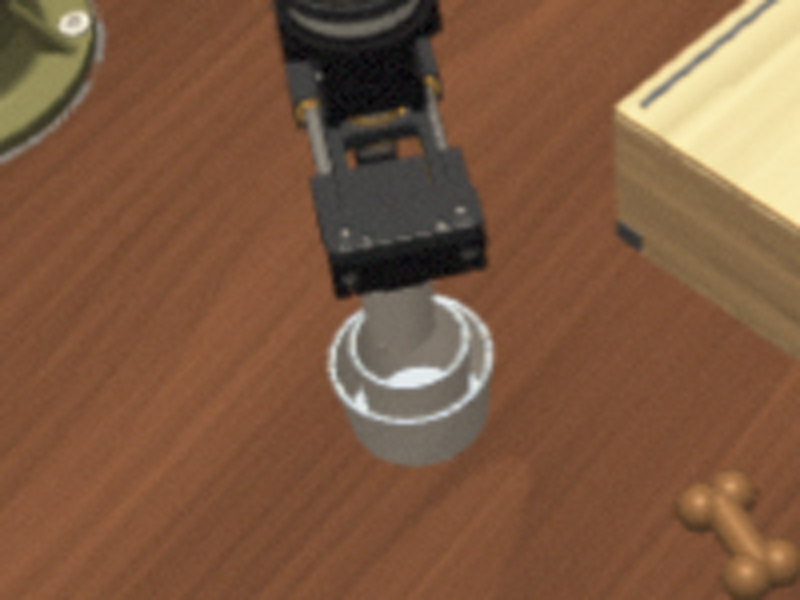

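The medium cup stands in the large one (rims near crop (410,360)), and the small cup hangs upright above it. I'll lower it.

>>> play_rows:
  moves:
    - [[0.003, -0.004, 0, -0.003, 0.02, 0.002, 0.3], [0, 0, 0, 0, 0.025, 0, 0.3], [0, 0, 0, 0, 0.01, 0, 0.3], [0, 0, 0, 0, 0.005, 0, 0.3], [0, 0, 0, 0, 0, 0, 0.3]]

```text
time_s: 13.55
tool_pos: [0.4691, -0.0508, 0.0923]
tool_rot: [-90.0, -0.3, -41.2]
force: [0.1, 0.0, -0.2]
grip_width: 0.043
```

```bash
python3 -c "
from h import *
mv(env.get_obs(),(.4675,-.0497,.0765),-41)"
```

```text
pos [ 0.4691 -0.0508  0.0923] rot [-90.   -0.3 -41.2] shift [-0.002   0.0158 -0.0002] turn [ 0.    -0.003  0.005]
```

>>> play_rows:
  moves:
    - [[0, 0, 0.004, -0.002, 0.008, 0, 0.3], [0, 0, 0, 0, 0.005, 0, 0.3], [0, 0, 0, 0, 0.002, 0, 0.3], [0, 0, 0, 0, 0.001, 0, 0.3], [0, 0, 0, 0, 0, 0, 0.3]]

```text
time_s: 14.05
tool_pos: [0.4695, -0.0494, 0.0773]
tool_rot: [-89.8, -0.2, -41.2]
force: [0.4, 0.6, 0.2]
grip_width: 0.0432
```

>>> play_rows:
  moves:
    - [[0, 0, 0, 0, 0.0015, 0, 0.3], [0, 0, 0, 0, 0, 0, 0.6], [0, 0, 0, 0, 0, 0, 0.8], [0, 0, 0, 0, 0, 0, 0.8], [0, 0, 0, 0, -0.02, 0, 0.9], [0, 0, 0, 0, -0.04, 0, 1], [0, 0, 0, 0, -0.04, 0, 1], [0, 0, 0, 0, 0, 0, 1]]

```text
time_s: 14.85
tool_pos: [0.4688, -0.0496, 0.1792]
tool_rot: [-89.9, -0.2, -41.2]
force: [1.0, -0.3, 0.2]
grip_width: 0.0854
```

```bash
python3 - <<'E'
from h import *
mv(env.get_obs(),(.473,.2675,.20),82); mv(env.get_obs(),(.473,.2675,.20),-98)
im,d=vision.read_camera("scene")
print(env.get_obs()["qpos"].round(1))
q=np.array([.467,-.05])
print('L',rim('scene',d,q,.052,.047,.06),'M',rim('scene',d,q,.070,.034,.045),'S',rim('scene',d,q,.088,.022,.03))
c=cloud('scene',d,d>0); print("top z",np.percentile(c[np.hypot(*(c[:,:2]-q).T)<.025][:,2],[50,90,97]))
p=proj("scene",[.465,-.049,.06])[0].astype(int); a=im[max(p[1]-75,0):p[1]+75,p[0]-100:p[0]+100]
cv2.imwrite("pics/c3.png",cv2.resize(a[:,:,::-1],None,fx=4,fy=4,interpolation=cv2.INTER_CUBIC))
E
```

```text
pos [ 0.4688 -0.0496  0.1792] rot [-89.9  -0.2 -41.2] shift [-0.2058 -0.021   0.2413] turn [ 2.000e-03 -2.151e+00  3.000e-03]
pos [ 0.4688 -0.0496  0.1792] rot [-89.9  -0.2 -41.2] shift [-0.2058 -0.021   0.2413] turn [-0.003  0.991  0.002]
[-27.9  -3.2  29.9 112.2   1.8  70.6 -39.8]
L (array([ 0.4644, -0.0479]), 336, 0.0132) M (array([ 0.4672, -0.05  ]), 245, 0.0086) S (array([ 0.4692, -0.0494]), 111, 0.0013)
top z [0.28581004 0.32385794 0.50852001]
```

View pics/c3.png

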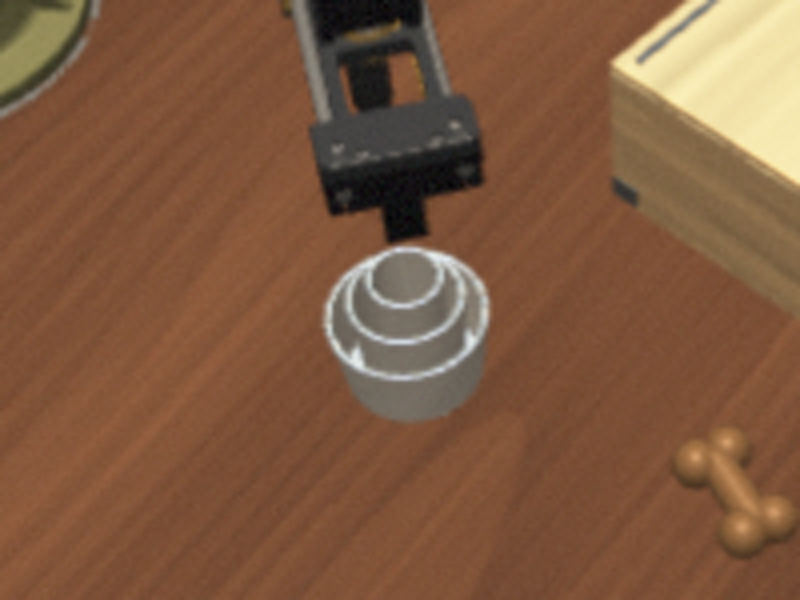

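All three are nested: the rims are concentric near crop (405,300), and the fitted centres agree within 5 mm. Next is the pull, turning to yaw 82° on the way.

>>> play_rows:
  moves:
    - [[0, -0.143, 0, -0.014, -0.003, 0.016, 1], [0, -0.143, 0, -0.011, -0.003, 0.018, 1], [0, -0.143, 0, -0.009, -0.003, 0.019, 1], [0, -0.143, 0, -0.006, -0.003, 0.02, 1], [0, -0.143, 0, -0.003, -0.002, 0.021, 1], [0, -0.143, 0, 0, -0.002, 0.021, 1], [0, -0.143, 0, 0.003, -0.002, 0.021, 1], [0, -0.143, 0, 0.006, -0.002, 0.02, 1], [0, -0.143, 0, 0.009, 0, 0.019, 1], [0, -0.143, 0, 0.012, 0, 0.018, 1]]

```text
time_s: 15.9
tool_pos: [0.4579, 0.1642, 0.1844]
tool_rot: [-89.6, 1.0, 43.5]
force: [-0.3, -0.7, 0.3]
grip_width: 0.0872
```

```bash
python3 -c "
from h import *
mv(env.get_obs(),(.473,.2675,.17),82); print(env.get_obs()['qpos'].round(1))"
```

```text
pos [0.4579 0.1642 0.1844] rot [-89.6   1.   43.5] shift [0.0824 0.0134 0.0644] turn [-0.012 -0.671 -0.014]
[-4.190e+01  2.000e-01  1.920e+01  1.085e+02 -1.000e-01  7.240e+01
  2.090e+01]
```

>>> play_rows:
  moves:
    - [[-0.01, -0.135, -0.01, 0.017, 0, 0.012, 1], [0, -0.135, 0, 0.019, 0, 0.009, 1], [0, -0.135, 0, 0.02, 0, 0.007, 1], [0, -0.135, 0, 0.02, 0, 0.004, 1], [0, -0.13, 0, 0.02, 0, 0.001, 1], [0, 0, 0, 0, 0, 0, 1], [0, 0, 0, 0, 0, 0, 1]]

```text
time_s: 16.6
tool_pos: [0.4727, 0.2699, 0.1716]
tool_rot: [-89.1, 1.0, 83.9]
force: [0.4, -0.0, -0.4]
grip_width: 0.087
```

```bash
python3 -c "
from h import *
mv(env.get_obs(),(.473,.2675,.15),82); print(env.get_obs()['qpos'].round(1))"
```

```text
pos [0.4727 0.2699 0.1716] rot [-89.1   1.   83.9] shift [-0.002   0.0216 -0.0009] turn [-0.016  0.032 -0.017]
[-45.6   8.3  14.2 101.6  -1.9  71.6  53. ]
```

>>> play_rows:
  moves:
    - [[-0.016, 0.03, -0.017, -0.002, 0.01, -0.001, 1], [0, 0, 0, 0, 0.015, 0, 1], [0, 0, 0, 0, 0, 0, 0.9], [0, 0, 0, 0, 0, 0, 0.8]]

```text
time_s: 17.0
tool_pos: [0.4727, 0.2626, 0.1442]
tool_rot: [-89.9, 0.2, 81.4]
force: [-0.1, -0.7, 0.1]
grip_width: 0.0782
```

```bash
python3 -c "
from h import *
mv(env.get_obs(),(.473,.2675,.095),82)"
```

```text
pos [0.4727 0.2626 0.1442] rot [-89.9   0.2  81.4] shift [0.005  0.0492 0.0003] turn [-0.001 -0.011 -0.003]
```

>>> play_rows:
  moves:
    - [[0, -0.01, -0.003, 0.004, 0.02, 0, 0.8], [0, 0, 0, 0, 0.02, 0, 0.8], [0, 0, 0, 0, 0.006, 0, 0.8], [0, 0, 0, 0, 0.002, 0, 0.8], [0, 0, 0, 0, 0, 0, 0.8]]

```text
time_s: 17.5
tool_pos: [0.4757, 0.2655, 0.0989]
tool_rot: [-90.1, -0.2, 81.6]
force: [-0.4, -0.8, -0.2]
grip_width: 0.07
```

```bash
python3 - <<'E'
from h import *
mv(env.get_obs(),(.473,.2675,.095),82)
im,d=vision.read_camera("scene")
p=proj("scene",[.473,.2675,.11])[0].astype(int); print(p); a=im[max(p[1]-50,0):p[1]+70,p[0]-80:p[0]+80]
cv2.imwrite("pics/c4.png",cv2.resize(a[:,:,::-1],None,fx=4,fy=4,interpolation=cv2.INTER_CUBIC))
E
```

```text
pos [0.4757 0.2655 0.0989] rot [-90.1  -0.2  81.6] shift [0.0016 0.0039 0.003 ] turn [ 0.003 -0.007  0.003]
[341  90]
```

View pics/c4.png

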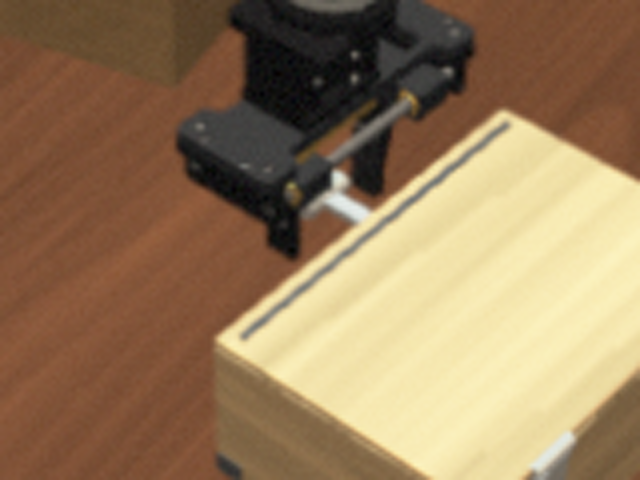

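The fingers straddle the pull (crop (330,200)). I'll make a small correction and close with 30 N.

>>> play_rows:
  moves:
    - [[0, -0.005, 0, 0.001, 0.004, 0.003, 0.7], [0, 0, 0, 0, 0, 0, 0.5], [0, 0, 0, 0, 0, 0, 0.2], [0, 0, 0, 0, 0, 0, 0.2], [0, 0, 0, 0, 0, 0, 0.2], [0, 0, 0, 0, 0, 0, 0.2], [0, 0, 0, 0, 0, 0, 0.2]]
  newtons: 30

```text
time_s: 18.25
tool_pos: [0.4742, 0.268, 0.0975]
tool_rot: [-90.3, -0.4, 81.9]
force: [-0.2, 1.1, -0.2]
grip_width: 0.0355
```

```bash
python3 -c "
from h import *
o=env.get_obs();mv(o,(.473,.2675,.095),82);print(o['force'],o['wrist_torque'])"
```

```text
pos [0.4742 0.268  0.0975] rot [-90.3  -0.4  81.9] shift [-0.0007  0.0025  0.0011] turn [ 0.006 -0.001  0.007]
[-0.23888614  1.08146665 -0.22723359] [0.09653784 0.00616418 0.00409388]
```

>>> play_rows:
  moves:
    - [[0, 0, 0, 0, -0.01, -0.0005, 0.2], [0, 0, 0, 0, -0.01, -0.001, 0.2], [0, 0, 0, 0, -0.01, -0.0015, 0.2], [0, 0, 0, 0, -0.01, -0.0015, 0.2], [0, 0, 0, 0, -0.01, -0.0025, 0.2], [0, 0, 0, 0, -0.01, -0.0025, 0.2], [0, 0, 0, 0, -0.01, -0.003, 0.2], [0, 0, 0, 0, -0.01, -0.003, 0.2], [0, 0, 0, 0, -0.0095, -0.004, 0.2], [0, 0, 0, 0, -0.0095, -0.004, 0.2]]

```text
time_s: 19.25
tool_pos: [0.5009, 0.2644, 0.2041]
tool_rot: [-90.6, -0.5, 81.9]
force: [6.7, 1.3, -6.8]
grip_width: 0.0353
```

```bash
cat >> h.py <<'E'
def lid(o):
    T=R.from_euler("xyz",o["tool_rot"],degrees=True); g=o["tool_pos"]-T.apply([0,.019,0])
    a=np.radians(-8); u=np.array([np.cos(a),np.sin(a)]); hu=np.array([.7073,.2358])@u
    s=hu-g[:2]@u; h=g[2]-.110
    print("grasp",g.round(4),"radius",np.hypot(s,h).round(4),"lid deg",np.degrees(np.arctan2(h,s)-.017).round(1),"F",o["force"].round(1),"T",o["wrist_torque"].round(2),"w",o["grip_width"].round(4),o["tool_rot"].round(1))
E
python3 -c "
from h import *
lid(env.get_obs())"
```

```text
Traceback (most recent call last):
  File "h.py", line 28, in lid
    print("grasp",g.round(4),"radius",np.hypot(s,h).round(4),"lid deg",np.degrees(np.arctan2(h,s)-.017).round(1),"F",o["force"].round(1),"T",o["wrist_torque"].round(2),"w",o["grip_width"].round(4),o["tool_rot"].round(1))
                                                                                                                                                                            ^^^^^^^^^^^^^^^^^^^^^
AttributeError: 'float' object has no attribute 'round'
```

>>> play_rows:
  moves:
    - [[0, 0, 0, 0, -0.0075, -0.005, 0.2], [0, 0, 0, 0, -0.0075, -0.005, 0.2], [0, 0, 0, 0, -0.007, -0.005, 0.2], [0, 0, 0, 0, -0.007, -0.006, 0.2], [0, 0, 0, 0, -0.006, -0.006, 0.2], [0, 0, 0, 0, -0.003, -0.003, 0.2], [0, 0, 0, 0, 0, 0, 0.2]]

```text
time_s: 19.95
tool_pos: [0.529, 0.2605, 0.2461]
tool_rot: [-90.1, -0.5, 82.0]
force: [0.2, 1.4, -2.3]
grip_width: 0.0355
```

```bash
sed -i 's/o\["grip_width"\].round(4)/round(o["grip_width"],4)/' h.py; python3 -c "
from h import *
lid(env.get_obs())"
```

```text
grasp [0.5289 0.2604 0.2651] radius 0.2377 lid deg 39.8 F [ 0.2  1.4 -2.3] T [ 0.32  0.29 -0.01] w 0.0355 [-90.1  -0.5  82. ]
```

>>> play_rows:
  moves:
    - [[0, 0, 0, 0, -0.006, -0.005, 0.2], [0, 0, 0, 0, -0.006, -0.006, 0.2], [0, 0, 0, 0, -0.003, -0.003, 0.2], [0, 0, 0, 0, 0, 0, 0.2], [0, 0, 0, 0, 0, 0, 0.2], [0, 0, 0, 0, 0, 0, 0.2]]

```text
time_s: 20.55
tool_pos: [0.5433, 0.2586, 0.2617]
tool_rot: [-90.0, -0.4, 82.0]
force: [-1.0, 1.8, -2.6]
grip_width: 0.0358
```

```bash
python3 - <<'E'
from h import *
lid(env.get_obs())
im,d=vision.read_camera("scene"); o=env.get_obs(); print(o["time_s"],o["joint_velocities"].round(2)); lid(o)
q=np.array([.467,-.05])
print('L',rim('scene',d,q,.052,.047,.06),'M',rim('scene',d,q,.070,.034,.045),'S',rim('scene',d,q,.088,.022,.03))
for t in("tumbler","bone"):
    m=vision.trace("scene",t)[0]["region"]; print(t,np.median(cloud("scene",d,m),0).round(3))
# lid board angle from depth: points above case rim in lid strip
a=np.radians(-8); u=np.array([np.cos(a),np.sin(a)]);v=np.array([-u[1],u[0]])
c=cloud("scene",d,d>0); s=.66709-c[:,:2]@u if 0 else np.array([.7073,.2358])@u-c[:,:2]@u; w=c[:,:2]@v-np.array([.7073,.2358])@v
k=(abs(w)<.13)&(s>.02)&(s<.15)&(c[:,2]>.115)&(c[:,2]<.32)
A=np.polyfit(s[k],c[k,2],1); r=c[k,2]-np.polyval(A,s[k]); g=abs(r)<np.median(abs(r))*3; A=np.polyfit(s[k][g],c[k,2][g],1); print("depth lid deg",np.degrees(np.arctan(A[0])),k.sum(),g.sum())
cv2.imwrite("pics/end.png",cv2.resize(im[0:360,100:580,::-1],(800,600)))
E
```

```text
grasp [0.5433 0.2584 0.2807] radius 0.2378 lid deg 44.9 F [-1.   1.8 -2.6] T [0.37 0.47 0.07] w 0.0358 [-90.   -0.4  82. ]
20.6 [-0.   -0.08  0.05  0.16 -0.   -0.13 -0.13]
grasp [0.5432 0.2584 0.2806] radius 0.2378 lid deg 44.9 F [-0.9  1.5 -2.2] T [ 0.3   0.41 -0.  ] w 0.0357 [-90.   -0.4  82. ]
L (array([ 0.4652, -0.0479]), 328, 0.0126) M (array([ 0.4672, -0.0497]), 249, 0.0089) S (array([ 0.4693, -0.0494]), 112, 0.0012)
tumbler [ 0.708 -0.367  0.17 ]
bone [ 0.676 -0.03   0.024]
depth lid deg 44.34039823295314 6616 6340
```

View pics/end.png

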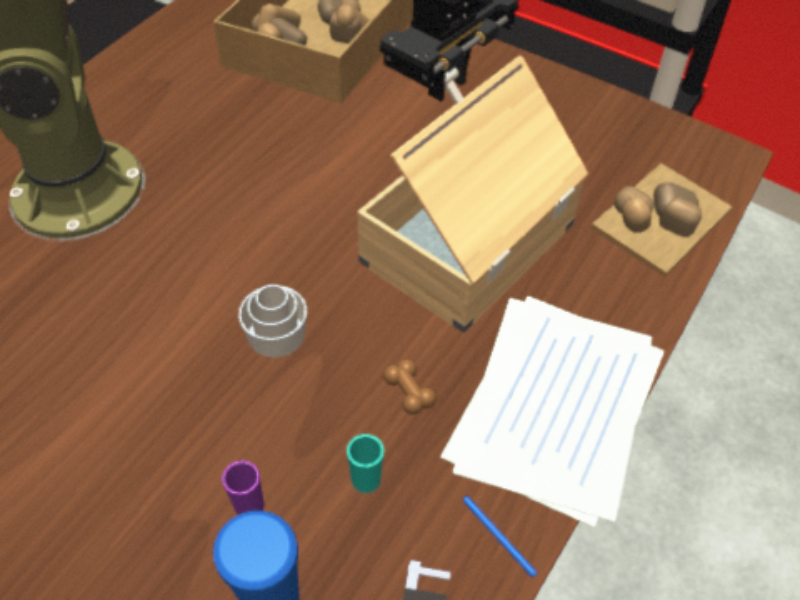

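The lid is held at about 45° by the pull (picture (450,75)), the stack stands nested at (272,320), and the tumbler and bone haven't moved. I'm handing in.

```bash
python3 -c "
from h import *
print(env.sign_off())"
```

```text
the job is handed in; nothing more can be done
None
```

The three steel cups are nested, and I handed the job in at 20.6 s with the gripper still holding the lid open at 45°. The hand-in gives no verdict.

- **Lid:** it read 44.9° from the arm's position and 44.3° from the depth image. The fingers were shut on the pull (36 mm wide) with 30 N of grip, and the joints were almost still.
- **Cups:** the rim centres lie within about 3 mm of each other (medium to large) and 2 mm (small to medium), and the rims were found at their nested heights. The large cup's fit in the full stack was rough because the other rims were in view. Its cleaner fit before the small cup went in agrees.
- **Bystanders:** the tumbler did not move, and the bone read within 3 mm of where it started, which is about the measuring error. I never reached for the purple and turquoise cups, and the last picture shows both standing.

No check failed.

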